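# Square a heel into the drilling jig and hold it

## Robot

A 6-joint arm with a two-finger parallel gripper is mounted at the origin on the work surface. World frame = base frame: x ahead of the robot, y to its left, z up, the work surface at z = 0. Lengths are in mm, angles in rad, forces in N, time in s.
With the tool pointing down it reaches from about 275 to 750 mm from the base axis. Payload 10.2 kg.
Tool frame: the origin (TCP) lies at the very end of the fingers, on their centre line; the grasp point (between the pads) lies 19 mm behind it; z points along the fingers, x is the direction in which the jaws open and shut, and the axes are right-handed (so a half turn about z gives the same grasp; the last joint's range is limited). The gripper opens to 85 mm and grips with 20 to 120 N. Pads are 22 mm wide; open, the fingers measure 114 mm over their backs; the gripper's body (76 mm by 85 mm) begins 54 mm behind the grasp point. The pads swing forward as they close: fully open they stand 13 mm farther back than shut.
Start: joints at [-1.373, 0.313, 1.498, -0, 1.331, -0.223], TCP at [214.446, -479.212, 231.294] pointing down, gripper open.
Joint ranges: [-2.94, 2.94], [-0.97, 2.17], [0.19, 2.56], [-1.23, 4.37], [0.02, 3.11], [-2.88, 2.88]. Speed limits (rad/s): [2.39, 2.39, 3.01, 3.14, 3.14, 3.14].

## Interface

Orientations are given as a unit quaternion [w, x, y, z].
In Python, from rig import ctrl, cams gives the robot as it stands.
- The arm moves only by the tool play_rows, never from a script. Its argument "steps" is a list of rows, each a list of 2 entries, a list of its own where there are three numbers: the shift along the tool's x, y, z normalised to -1 to 1, where 1 is 0.75 m, then the turn, a rotation vector about the tool's x, y, z normalised to -1 to 1, where 1 is 45 degrees. A call has 1 to 20 rows; each row shifts and turns the commanded pose from where the row before left it, along the tool's axes as they then stand; what a row does not reach is not made up. A row lasts 1/10 s, in which the tool goes at most 50 mm and 8.59 degrees, less where a joint would pass 70% of its speed; a pose out of reach is approached as far as the arm can. A call with a number of a shift or a turn outside -1 to 1 is refused whole. A call with a gripper value outside its range is refused whole. "grip" is the closure, from 0 (fully open) to 1 (shut), set as the call begins (left out, the last holds). The fingers move at their own pace and stop on an object; "squeeze" is the grip in N (left out, the last holds). Time passes only in rows, so rows that do not move let the fingers close. It gives the time, the measured TCP pose, the force and the opening at its end, in the units of the state.
- ctrl.sense(): the state, without advancing time (a new reading comes with each control period).
- cams.capture(name): name is "scene" or "top" or "wrist"; returns the picture (400x640x3 uint8, red, green, blue); there is no depth.
- cams.camera_info(name): a dict with "fx", "fy", "cx", "cy" (pixels), "xyz" and "attitude" of the camera in the world. Camera axes: x right, y up, looking along -z (the intrinsics and any distortion apply to the point x, -y, -z); pixel columns grow to the right and rows downward; lengths in mm; the calibration is good to about 2 mm. A picture is of the moment at which its call begins: read the wrist's pose just before it. camera_info takes no time and is no camera call; for the wrist camera it gives the pose at the moment of the call.
- ctrl.finish_job(): hands the job in, once; it reports no verdict.
Trained networks look in the newest picture that a camera, given by its name, has taken for a name from the list of things; names that differ only in an ending like _2 or _b are one class to them, and where a whole thing is asked for, a point or a joint stands for the part that bears it (a point fixed in the world has none). Each returns a list of dicts, best first, with "p" (0 to 1); they miss things now and then, are a little off and sometimes report something else, mostly with a low value. They report only what shows in the picture. A call takes as long as a camera call. They do not tell look-alikes from the thing itself.
- cams.search_frame(camera, thing): "rect" ([centre column, centre row, width, height] in pixels, round what is visible of it).
- cams.tip_of(camera, thing): "pixel" ([column, row] in pixels: a listed point, or the origin of a listed thing).
The state is a dict: "time_s": time; "joints": joint angles; "dq": joint speeds; "tau": joint torques, N m; "eef_pos": TCP position; "ee_rot": TCP orientation; "force": force on the tool from outside, world axes, zero at the start; "wrist_torque": the same for the moment, N m; "grip_width": opening from 0.0 (shut) to 1.0 (fully open).
Only numpy, scipy, OpenCV 4.12 (cv2) and the standard library are available. Lean on these libraries where they do the work, as an engineer would, in place of code of your own. Each camera call takes 0.05 s, during which the arm holds its last target.

## Task

The awl left on the drilling jig's bed is in the way: stand it point down in the blue tool pot. Then lay the brown leather heel in the jig, flat on the bed with its pale seat face against the bush fence and its side against the low side stop, and keep hold of it, pressed firmly into that corner against both at once, so that it can be drilled: finish while still holding it there. Leave everything else on the bench where it is.

Things in the scene. Friction and masses are not known exactly. Their poses are not given: they have to be found in the camera images.
- heel: The heel to drill: brown layered leather, D-shaped, lying breast down (flat of the D below, round on top). 50 mm along x, 52 along y, 72 high: flat upright sides facing +y and -y up to 46 mm, then a half-round of radius 26 mm. The +x end is the pale seat face, the -x end the black rubber top piece. 0.11 to 0.22 kg. Grip it across the flat sides. Origin: centre of its underside, z up.
- heel_seat (a point): The middle of the heel's pale seat face (25 mm along the heel's +x from its origin, 36 mm up). Axes as the heel.
- heel_side (a point): A point on the heel's flat left side (26 mm along the heel's +y from its origin, 23 mm up). Axes as the heel.
- jig: Heel-drilling jig, fixed to the bench: steel bed plate, top 18 mm above the bench, 185 x 210 mm, spanning x -90 to +95 and y -130 to +80 mm in its frame. Origin at bench height. x points from its open front to the bush fence, y left to the side stop, z up. The front and the right (-y) side are open. Bed, fence and stop are ground steel, friction about 0.3.
- bush_fence: Rigid dark green fence across the far end of the bed, 16 mm thick, 46 mm high above the bed; its steel front face is at x = +70 mm of the jig frame, y -60 to +65 mm. A brass drill-guide bush is let in flush, 26 mm from the side stop's face. Its frame is the jig's frame.
- side_stop: Rigid low stop bar along the left of the bed, 16 mm high above the bed, 20 mm wide; its working face (facing -y) is at y = +50 mm of the jig frame, x -56 to +64 mm. Fingers more than 16 mm above the bed pass over it. Its frame is the jig's frame.
- jig_corner (a point): The inner corner: the point on the bed's top surface where the planes of the fence's face and the side stop's face meet (70, 50, 18 mm in the jig frame). Axes as the jig: x into the fence, y into the side stop, z up.
- awl: Awl lying on the jig's bed before the fence, tip near the side stop, handle to the open right side. Flattened wooden handle (red end, brass ferrule) 84 x 23 mm, 20 thick, then a 6 mm round steel spike 75 mm long. Origin: middle of the handle, on its underside (10 mm below its axis); x from handle to tip, z up as it lies. 60 g, balances 28 mm tipward of the origin.
- awl_tip (a point): The point of the awl's spike: 117 mm along the awl's +x from its origin and 10 mm up.
- pot: Blue ceramic tool pot, empty, open at the top: 102 mm high, 76 mm outside at the rim, 68 mm inside, inner floor 6 mm up; stands loose on the bench, 0.6 kg. Pot and heel stand left and right of the jig, either way round. Origin: centre of its underside.
- pot_rim (a point): Centre of the pot's mouth, 102 mm above the bench.
- nail_tin: Bystander: round aluminium tin of nails, 72 mm across, 32 mm high, between the robot and the jig's right side. Origin: centre of its underside.
- hammer: Bystander: hammer, 270 mm, lying at the back left. Origin: on its underside, along its handle's line.
- cement_bottle: Bystander: white bottle with red cap, 58 mm across, 150 mm high, at the back right. Origin: centre of its underside.
- dye_bottle: Bystander: blue bottle with black cap, 52 mm across, 120 mm high, at the left. Origin: centre of its underside.
- rubber_heel: Bystander: an all-black rubber heel block of the same size and shape as the leather one, towards the back right. Not the one to drill. Origin: centre of its underside.
- pincers: Bystander: steel pincers with red grips, 200 mm long, lying flat at the right front. Origin: under the pivot.
- drill: Bystander: blue and black cordless drill standing on its battery at the right, 200 mm high. Origin: underside, below the grip.
- shoe: Bystander: dark brown shoe on a green last, 295 mm long, at the left. Origin: under its middle.
Mind the look-alikes: they are no part of the job. Of the things that look like the pot, take the one that is farthest from the robot's base at the start. Several things look just like the heel: the one meant starts farthest to the robot's left.

How it is judged:
By the outcome, as a careful person would: the job done as asked, in the order asked, and still so for the second after the job is handed in, while the arm keeps its last pose, push and grip.
It also fails if it takes over 56 s, if anything falls off the work surface, if the arm or the gripper's body presses on something with over 40 N, if the wrist force passes 120 N, or if a joint passes its speed limit or range.

## Working session

There is one attempt and no reset: what is moved stays moved. The work goes in short steps, Python scripts to look and compute and a tool call to move; the robot and the scene stay as the last step left them, time stands still between calls to the robot, and variables do not carry over. Pictures are saved under pics/ and viewed, and the job is handed in when it is done.

Besides the shell and the picture viewer there is one more tool, called after "Call:" in YAML: its name, and indented under it one key for each argument. play_rows: Moves the arm, as the interface text tells. Its arguments: {"type":"object","properties":{"steps":{"type":"array"},"grip":{"type":"number"},"squeeze":{"type":"number"}},"required":["steps"]}

```bash
ls; mkdir -p pics; python3 - <<'E'
from rig import ctrl,cams
import cv2
s=ctrl.sense();print(s)
for n in("scene","top","wrist"):
    im=cams.capture(n);cv2.imwrite(f"pics/{n}0.png",im[:,:,::-1]);print(n,cams.camera_info(n))
E
```

```text
pics
{'time_s': 0.0, 'joints': array([-1.37340512e+00,  3.13468424e-01,  1.49848746e+00, -1.53496745e-05,
        1.33098997e+00, -2.23420864e-01]), 'dq': array([ 5.85400266e-05, -4.59253331e-04, -9.58133384e-04, -2.12731813e-03,
       -8.56859406e-04,  1.83481195e-03]), 'tau': array([ 8.84279325e-04, -4.12263966e+01, -2.59740579e+01, -1.78494047e-04,
        4.16914161e-03, -9.11997091e-06]), 'eef_pos': array([ 214.38371064, -478.93334809,  230.70668739]), 'ee_rot': array([-4.79412513e-04,  8.39197386e-01, -5.43826525e-01, -4.77500167e-04]), 'force': array([-0.0342174 , -0.54186346,  0.52655509]), 'wrist_torque': array([-0.0252984 ,  0.03984221,  0.00600447]), 'grip_width': 1.001690762316073}
scene {'fx': 399.83640375645973, 'fy': 399.83640375645973, 'cx': 319.7717726018513, 'cy': 201.93262453744947, 'xyz': array([1054.25357251, 1045.70152589,  831.44763758]), 'attitude': array([0.20700086, 0.10896027, 0.45611639, 0.85862457])}
top {'fx': 382.6983683692842, 'fy': 382.6983683692842, 'cx': 317.20680149642186, 'cy': 200.05526645836545, 'xyz': array([ 389.42943585,   26.22894738, 1188.29400943]), 'attitude': array([ 0.71531645,  0.05860793, -0.03924333, -0.69523194])}
wrist {'fx': 326.23200742186856, 'fy': 326.23200742186856, 'cx': 319.8419175231816, 'cy': 202.4336383641406, 'xyz': array([ 281.48014913, -449.36208977,  374.90935229]), 'attitude': array([ 0.83048436, -0.1230801 ,  0.08032367, -0.53730357])}
```

View pics/scene0.png

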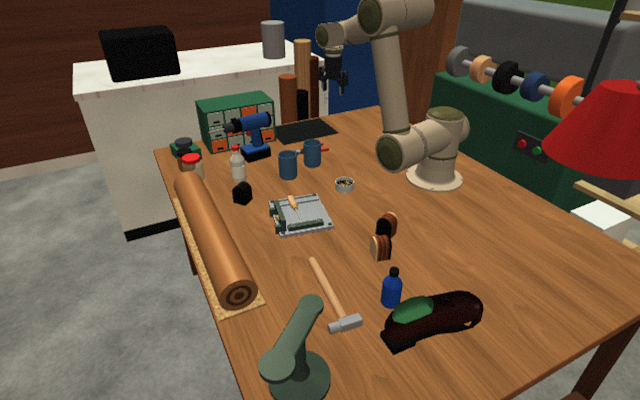

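View pics/top0.png

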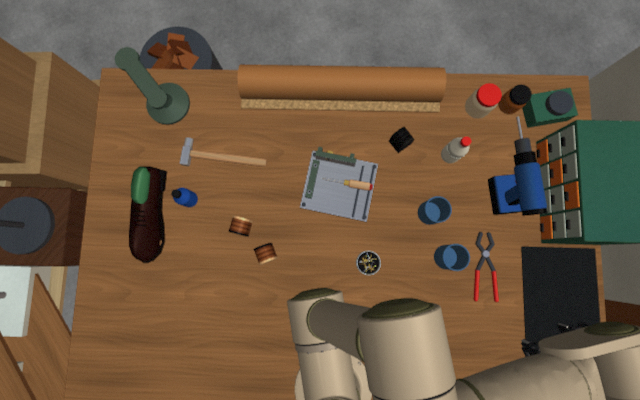

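```bash
cat > h.py <<'E'
from rig import ctrl,cams
import numpy as np,cv2
from scipy.spatial.transform import Rotation as R
def rot(q): return R.from_quat([q[1],q[2],q[3],q[0]])
def ray(info,px):
    d=np.array([(px[0]-info['cx'])/info['fx'],-(px[1]-info['cy'])/info['fy'],-1.])
    return np.array(info['xyz']),rot(info['attitude']).apply(d)
def onz(info,px,z):
    o,d=ray(info,px);return o+d*(z-o[2])/d[2]
def proj(info,P):
    c=rot(info['attitude']).inv().apply(np.atleast_2d(P)-info['xyz'])
    return np.c_[info['cx']+info['fx']*c[:,0]/-c[:,2],info['cy']-info['fy']*c[:,1]/-c[:,2]]
E
python3 - <<'E'
from h import *
zs=dict(heel=0,heel_seat=36,heel_side=23,jig=0,jig_corner=18,awl=18,awl_tip=28,pot=0,pot_rim=102,nail_tin=0,rubber_heel=0)
for c in("top","scene"):
    cams.capture(c);i=cams.camera_info(c)
    for t,z in zs.items():
        for d in cams.tip_of(c,t):
            if d['p']>.2: print(c,t,round(d['p'],2),np.round(d['pixel'],1),np.round(onz(i,d['pixel'],z)))
print(ctrl.sense()['time_s'])
E
```

```text
top heel 0.88 [267.7 253.1] [385. 209.   0.]
top heel 0.59 [241.8 223.5] [474. 295.   0.]
top heel_seat 0.71 [267.5 262.8] [357. 203.  36.]
top heel_seat 0.53 [243.5 215.5] [496. 283.  36.]
top heel_seat 0.3 [153.9 212. ] [499. 559.  36.]
top heel_side 0.76 [229.  224.7] [468. 329.  23.]
top heel_side 0.64 [274.5 252.1] [389. 185.  23.]
top heel_side 0.23 [242.5 224.5] [470. 287.  23.]
top jig 0.62 [332.4 186.2] [600.  15.   0.]
top jig_corner 0.72 [321.9 160.7] [677.  50.  18.]
top awl 0.75 [357. 183.] [609. -61.  18.]
top awl_tip 0.83 [321.6 179.6] [615.  49.  28.]
top pot 0.91 [447.6 260.1] [ 381. -341.    0.]
top pot 0.66 [425.4 212.5] [ 525. -275.    0.]
top pot_rim 0.86 [437.5 208.9] [ 524. -283.  102.]
top pot_rim 0.83 [454.9 259.6] [ 384. -330.  102.]
top nail_tin 0.93 [368.1 259.2] [ 376. -100.    0.]
top rubber_heel 0.91 [395.5 142.6] [ 746. -183.    0.]
top rubber_heel 0.62 [366.3 261.1] [370. -94.   0.]
top rubber_heel 0.48 [452.6 153.9] [ 713. -362.    0.]
top rubber_heel 0.28 [500.8 186.6] [ 612. -509.    0.]
scene heel 0.56 [376.1 255.8] [477. 295.   0.]
scene heel 0.5
[... 258 characters left out ...]
.74 [386.4 255. ] [463. 327.  23.]
scene heel_side 0.61 [379.  224.3] [397. 189.  23.]
scene jig 0.58 [302.6 220.1] [601.  23.   0.]
scene jig_corner 0.88 [286.2 229.9] [681.  70.  18.]
scene awl 0.69 [244.8 197.4] [ 741. -180.   18.]
scene awl 0.45 [288.3 201.2] [608. -83.  18.]
scene awl_tip 0.66 [299.2 222.5] [632.  65.  28.]
scene pot 0.94 [311.9 164.4] [ 395. -323.    0.]
scene pot 0.81 [286.6 176.7] [ 533. -276.    0.]
scene pot_rim 0.83 [312.6 143.9] [ 396. -312.  102.]
scene pot_rim 0.68 [289.6 156.8] [ 526. -250.  102.]
scene pot_rim 0.45 [381.8 253. ] [527. 384. 102.]
scene nail_tin 0.68 [346.5 186.2] [ 352. -100.    0.]
scene rubber_heel 0.95 [242.9 200.6] [ 747. -189.    0.]
1.35
```

```bash
python3 - <<'E'
import cv2,numpy as np
t=cv2.imread('pics/top0.png');s=cv2.imread('pics/scene0.png')
f=lambda im,x0,y0,w,h,k:cv2.resize(im[y0:y0+h,x0:x0+w],(w*k,h*k),interpolation=cv2.INTER_CUBIC)
a=f(t,215,200,80,75,4);b=f(t,290,140,100,75,4)
c=f(s,350,190,80,75,4);d=f(s,255,180,100,75,4)
cv2.imwrite('pics/crop.png',np.vstack([np.hstack([a,b]),np.hstack([c,d])]))
E
```

```text
(no output)
```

View pics/crop.png

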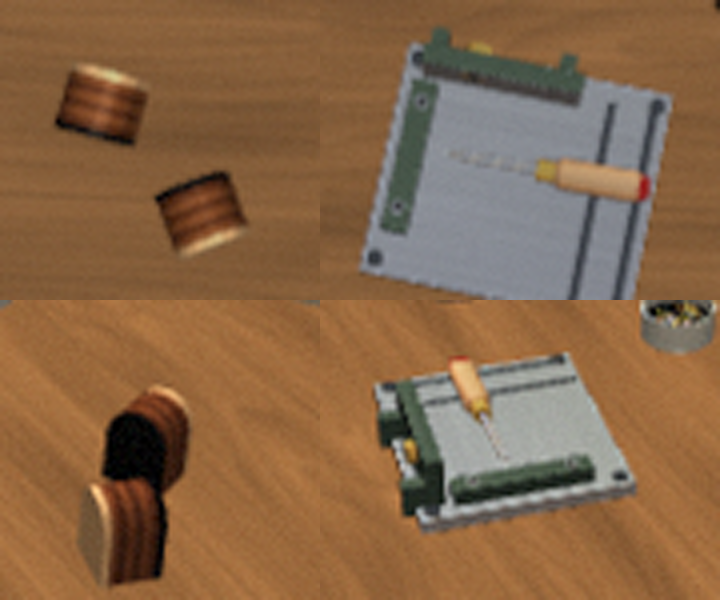

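```bash
cat >> h.py <<'E'
def down(az):  # tool down, tool x at azimuth az (deg)
    return R.from_euler('z',az,degrees=True)*R.from_euler('x',180,degrees=True)
def rows(p0,R0,p1,R1,n=None,v=42.,w=7.5,dec=3):
    """n equal rows, p linear, R slerp; returns rows rounded, tracked closed loop"""
    p=np.array(p0,float);Rc=R0;rv=(R0.inv()*R1).as_rotvec();L=np.linalg.norm(np.array(p1)-p0);A=np.degrees(np.linalg.norm(rv))
    if n is None:n=int(max(np.ceil(L/v),np.ceil(A/w),1))
    out=[]
    for k in range(1,n+1):
        f=k/n;tp=np.array(p0)+f*(np.array(p1)-p0);tR=R0*R.from_rotvec(rv*f)
        sh=np.round(Rc.inv().apply(tp-p)/750,dec);tu=np.round((Rc.inv()*tR).as_rotvec()/np.radians(45),dec)
        p=p+Rc.apply(sh*750);Rc=Rc*R.from_rotvec(tu*np.radians(45))
        out.append([[float(x)+0. for x in sh],[float(x)+0. for x in tu]])
    return out,p,Rc
def cur():
    s=ctrl.sense();return np.array(s['eef_pos']),rot(s['ee_rot']),s
def log():
    s=ctrl.sense();open('log.txt','a').write(repr([list(s['joints']),list(s['eef_pos']),list(s['ee_rot'])])+'\n')
def show(r): print(str(r).replace(' ',''))
E
python3 - <<'E'
from h import *
log();p,Rc,s=cur()
p=np.array([214.446,-479.212,231.294])
r,pe,Re=rows(p,Rc,[600,-70,235],down(-3));print(len(r),pe);show(r)
E
```

```text
14 [599.89050545 -69.93201375 235.03512372]
[[[-0.021,-0.049,0.0],[0.0,0.0,-0.1]],[[-0.016,-0.051,-0.001],[0.0,0.0,-0.1]],[[-0.013,-0.052,0.0],[0.0,0.0,-0.099]],[[-0.008,-0.053,0.0],[0.0,0.0,-0.1]],[[-0.005,-0.054,-0.001],[0.0,0.0,-0.1]],[[0.0,-0.053,0.0],[0.0,0.0,-0.1]],[[0.004,-0.053,0.0],[0.0,0.0,-0.1]],[[0.009,-0.053,-0.001],[0.0,0.0,-0.1]],[[0.012,-0.052,0.0],[0.0,0.0,-0.099]],[[0.016,-0.051,-0.001],[0.0,0.0,-0.1]],[[0.021,-0.05,0.0],[0.0,0.0,-0.1]],[[0.024,-0.048,0.0],[0.0,0.0,-0.1]],[[0.028,-0.045,-0.001],[0.0,0.0,-0.1]],[[0.031,-0.044,0.0],[0.0,0.0,-0.1]]]
```

Call:
play_rows:
  steps:
    - [[-0.021,-0.049,0.0],[0.0,0.0,-0.1]]
    - [[-0.016,-0.051,-0.001],[0.0,0.0,-0.1]]
    - [[-0.013,-0.052,0.0],[0.0,0.0,-0.099]]
    - [[-0.008,-0.053,0.0],[0.0,0.0,-0.1]]
    - [[-0.005,-0.054,-0.001],[0.0,0.0,-0.1]]
    - [[0.0,-0.053,0.0],[0.0,0.0,-0.1]]
    - [[0.004,-0.053,0.0],[0.0,0.0,-0.1]]
    - [[0.009,-0.053,-0.001],[0.0,0.0,-0.1]]
    - [[0.012,-0.052,0.0],[0.0,0.0,-0.099]]
    - [[0.016,-0.051,-0.001],[0.0,0.0,-0.1]]
    - [[0.021,-0.05,0.0],[0.0,0.0,-0.1]]
    - [[0.024,-0.048,0.0],[0.0,0.0,-0.1]]
    - [[0.028,-0.045,-0.001],[0.0,0.0,-0.1]]
    - [[0.031,-0.044,0.0],[0.0,0.0,-0.1]]
    - [[0,0,0],[0,0,0]]
    - [[0,0,0],[0,0,0]]
  grip: 0
  squeeze: 40

```text
time_s: 2.95
eef_pos: [599.9, -69.5, 234.6]
ee_rot: [0.0, 1.0, -0.026, -0.0]
force: [-0.2, -1.2, -0.0]
grip_width: 0.999
```

```bash
python3 - <<'E'
from h import *
log();p,Rc,s=cur();print(p,s['joints'],Rc.as_matrix().round(3))
i=cams.camera_info('wrist');im=cams.capture('wrist');cv2.imwrite('pics/w1.png',im[:,:,::-1]);print(i)
zs=dict(jig=0,jig_corner=18,awl=18,awl_tip=28)
for t,z in zs.items():
    for d in cams.tip_of('wrist',t):
        if d['p']>.2: print(t,round(d['p'],2),np.round(d['pixel'],1),np.round(onz(i,d['pixel'],z),1))
E
```

```text
[599.89929715 -69.53900276 234.62903557] [-3.09080474e-01  4.88177493e-01  1.23530306e+00 -2.56582130e-04
  1.41878113e+00 -2.57701432e-01] [[ 0.999 -0.051 -0.001]
 [-0.051 -0.999 -0.   ]
 [-0.001  0.    -1.   ]]
{'fx': 326.23200742186856, 'fy': 326.23200742186856, 'cx': 319.8419175231816, 'cy': 202.4336383641406, 'xyz': array([603.04636728,   4.1070373 , 378.62191835]), 'attitude': array([ 0.98880692, -0.14709084,  0.0039062 , -0.02469626])}
jig 0.64 [319.2  83.8] [603.2  24.4   0. ]
jig_corner 0.9 [393.4  42.8] [679.7  58.4  18. ]
awl 0.81 [318.9 165.2] [598.5 -62.   18. ]
awl_tip 0.83 [332.2  50.6] [617.5  52.9  28. ]
```

View pics/w1.png

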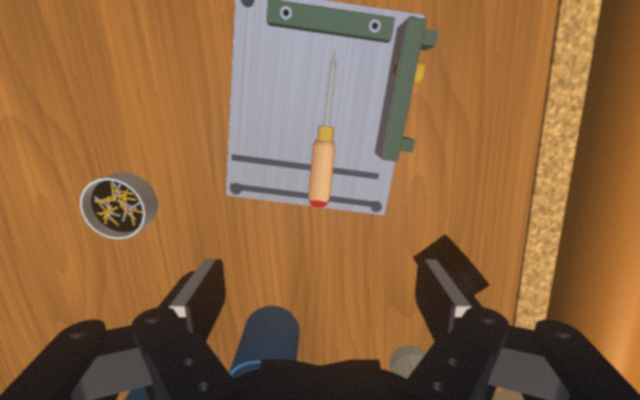

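```bash
python3 - <<'E'
import cv2
im=cv2.imread('pics/w1.png')[0:220,215:445]
cv2.imwrite('pics/w1c.png',cv2.resize(im,None,fx=2.7,fy=2.7,interpolation=cv2.INTER_CUBIC))
E
```

```text
(no output)
```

View pics/w1c.png

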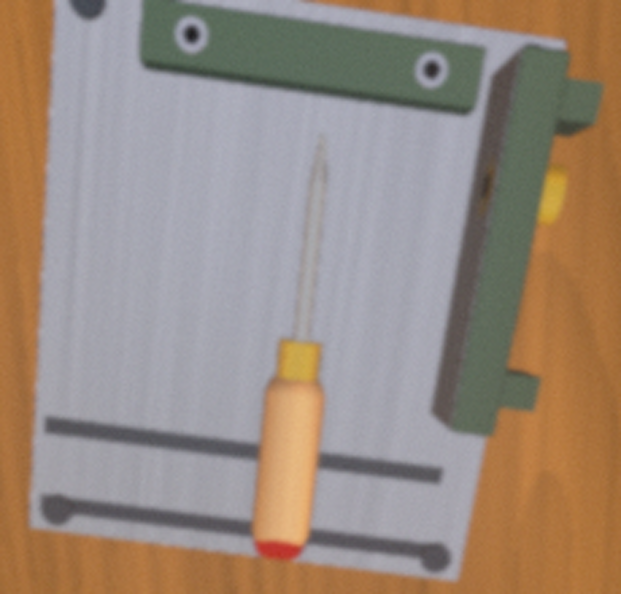

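```bash
python3 - <<'E'
from h import *
from scipy.optimize import least_squares
i={'fx': 326.23200742186856, 'fy': 326.23200742186856, 'cx': 319.8419175231816, 'cy': 202.4336383641406, 'xyz': np.array([603.04636728,   4.1070373 , 378.62191835]), 'attitude': np.array([ 0.98880692, -0.14709084,  0.0039062 , -0.02469626])}
M=np.array([[-90,-130,18],[95,-130,18],[95,80,18],[-56,50,18],[64,50,18],[70,-60,18],[70,-60,64],[70,65,64]],float)
C=np.array([[30,528],[458,580],[567,40],[143,67],[470,112],[433,410],[456,432],[527,45]])/2.7+[215,0]
def T(q,P):
    return R.from_euler('z',q[2],degrees=True).apply(P)+[q[0],q[1],0]
f=lambda q:(proj(i,T(q,M))-C).ravel()
r=least_squares(f,[600,15,-10],loss='soft_l1');print(r.x,f(r.x).reshape(-1,2).round(1).tolist())
print('corner',T(r.x,[[70,50,18]]))
A=np.array([[321,133],[303,340],[298,380],[279,550]])/2.7+[215,0]
P=np.array([onz(i,a,28) for a in A]);print(P.round(1));d=P[0]-P[-1];print(np.linalg.norm(d),np.degrees(np.arctan2(d[1],d[0])))
E
```

```text
[602.9441509   20.69347958 -10.40927373] [[0.4, -0.8], [0.5, -0.0], [0.6, -0.3], [1.8, 0.9], [-0.4, 1.7], [-0.5, 0.7], [-1.4, -0.6], [-0.5, -0.9]]
corner [[680.82602472  57.22310769  18.        ]]
[[ 619.2   54.1   28. ]
 [ 609.5  -19.1   28. ]
 [ 606.8  -34.3   28. ]
 [ 595.8 -103.8   28. ]]
159.62995943074336 81.56087755753096
```

```bash
python3 - <<'E'
from h import *
p,Rc,s=cur()
pc=[599.9,-69.9,235.0];Rc=down(-3)
r,pe,Re=rows(pc,Rc,[600.3,-73.5,50],down(-8.4),n=5);show(r)
r,pe,Re=rows(pe,Re,[600.3,-73.5,20.5],down(-8.4),n=2);show(r);print(pe)
E
```

```text
[[[0.0,0.001,0.049],[0.0,0.0,0.024]],[[0.0,0.001,0.05],[0.0,0.0,0.024]],[[0.001,0.001,0.049],[0.0,0.0,0.024]],[[0.0,0.001,0.049],[0.0,0.0,0.024]],[[0.0,0.001,0.05],[0.0,0.0,0.024]]]
[[[0.0,0.0,0.02],[0.0,0.0,0.0]],[[0.0,0.0,0.019],[0.0,0.0,0.0]]]
[600.30981552 -73.70092897  20.5       ]
```

Call:
play_rows:
  steps:
    - [[0.0,0.001,0.049],[0.0,0.0,0.024]]
    - [[0.0,0.001,0.05],[0.0,0.0,0.024]]
    - [[0.001,0.001,0.049],[0.0,0.0,0.024]]
    - [[0.0,0.001,0.049],[0.0,0.0,0.024]]
    - [[0.0,0.001,0.05],[0.0,0.0,0.024]]
    - [[0.0,0.0,0.02],[0.0,0.0,0.0]]
    - [[0.0,0.0,0.019],[0.0,0.0,0.0]]
    - [[0,0,0],[0,0,0]]

```text
time_s: 4.0
eef_pos: [600.0, -73.9, 20.0]
ee_rot: [-0.0, 0.997, -0.073, -0.001]
force: [-0.2, -0.1, 0.0]
grip_width: 1.002
```

Call:
play_rows:
  steps:
    - [[0,0,0],[0,0,0]]
    - [[0,0,0],[0,0,0]]
    - [[0,0,0],[0,0,0]]
    - [[0,0,0],[0,0,0]]
    - [[0,0,0],[0,0,0]]
    - [[0,0,0],[0,0,0]]
    - [[0,0,0],[0,0,0]]
  grip: 1
  squeeze: 60

```text
time_s: 4.7
eef_pos: [600.8, -73.8, 21.3]
ee_rot: [0.0, 0.997, -0.073, 0.001]
force: [0.2, 0.1, 6.3]
grip_width: 0.246
```

```bash
python3 - <<'E'
from h import *
log();p,Rc,s=cur();print(s['time_s'],p,s['grip_width'],s['force'],Rc.as_matrix().round(3).tolist())
im=cams.capture('wrist');cv2.imwrite('pics/w2.png',im[:,:,::-1])
E
```

```text
4.7 [600.75991123 -73.81089964  21.34386444] 0.24648252572256032 [0.21034887 0.13499509 6.29308239] [[0.989, -0.146, 0.001], [-0.146, -0.989, -0.0], [0.001, 0.0, -1.0]]
```

View pics/w2.png

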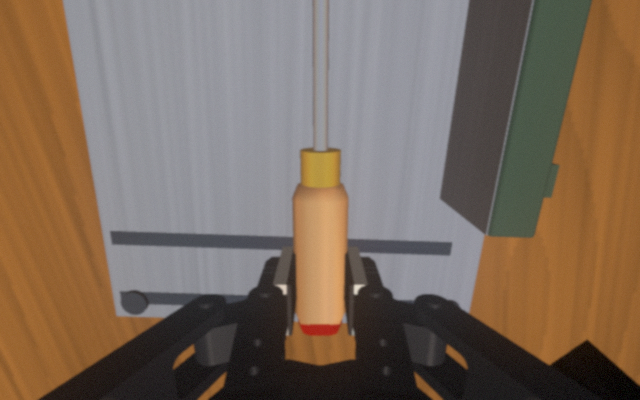

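```bash
python3 - <<'E'
from h import *
i=cams.camera_info('top')
im=cv2.imread('pics/top0.png')
for c in [(525,-278)]:
    for k in range(3): pass
# overlay rim/base circles for hypothesised centres
best=[]
crop=cv2.resize(im[185:235,405:465],None,fx=10,fy=10,interpolation=cv2.INTER_CUBIC)
th=np.linspace(0,2*np.pi,60)
for cx,cy,col in[(525,-278,(0,255,0))]:
    for r_,z in((38,102),(34,102),(34,0)):
        q=proj(i,np.c_[cx+r_*np.cos(th),cy+r_*np.sin(th),0*th+z])
        cv2.polylines(crop,[np.int32((q-[405,185]+.5)*10)],True,col,1)
cv2.imwrite('pics/potc.png',crop)
E
```

```text
(no output)
```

View pics/potc.png

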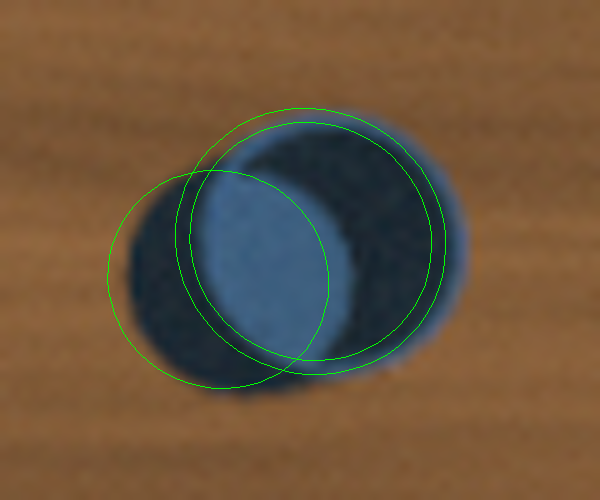

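```bash
python3 - <<'E'
from h import *
p,Rc,s=cur()
pc=np.array([600.3,-73.7,20.5]);R0=down(-8.4)
r1,pe,Re=rows(pc,R0,[600,-80,100],R0,n=3)
Rt=R0*R.from_euler('x',-45,degrees=True)
r2,pe,Re=rows(pe,Re,[565,-140,240],Rt,n=8);show(r1+r2)
E
```

```text
[[[0.0,0.003,-0.035],[0.0,0.0,0.0]],[[0.001,0.003,-0.036],[0.0,0.0,0.0]],[[0.0,0.002,-0.035],[0.0,0.0,0.0]],[[-0.004,0.011,-0.023],[-0.125,0.0,0.0]],[[-0.005,0.013,-0.023],[-0.125,0.0,0.0]],[[-0.004,0.015,-0.02],[-0.125,0.0,0.0]],[[-0.004,0.017,-0.02],[-0.125,0.0,0.0]],[[-0.005,0.019,-0.017],[-0.125,0.0,0.0]],[[-0.004,0.02,-0.015],[-0.125,0.0,0.0]],[[-0.004,0.022,-0.014],[-0.125,0.0,0.0]],[[-0.005,0.024,-0.011],[-0.125,0.0,0.0]]]
```

Call:
play_rows:
  steps:
    - [[0.0,0.003,-0.035],[0.0,0.0,0.0]]
    - [[0.001,0.003,-0.036],[0.0,0.0,0.0]]
    - [[0.0,0.002,-0.035],[0.0,0.0,0.0]]
    - [[-0.004,0.011,-0.023],[-0.125,0.0,0.0]]
    - [[-0.005,0.013,-0.023],[-0.125,0.0,0.0]]
    - [[-0.004,0.015,-0.02],[-0.125,0.0,0.0]]
    - [[-0.004,0.017,-0.02],[-0.125,0.0,0.0]]
    - [[-0.005,0.019,-0.017],[-0.125,0.0,0.0]]
    - [[-0.004,0.02,-0.015],[-0.125,0.0,0.0]]
    - [[-0.004,0.022,-0.014],[-0.125,0.0,0.0]]
    - [[-0.005,0.024,-0.011],[-0.125,0.0,0.0]]
    - [[0,0,0],[0,0,0]]

```text
time_s: 5.95
eef_pos: [564.7, -139.6, 240.7]
ee_rot: [0.382, 0.921, -0.067, -0.028]
force: [0.3, 0.2, -1.2]
grip_width: 0.253
```

```bash
cat > kin.py <<'E'
from h import *
from scipy.optimize import least_squares
D=[eval(l) for l in open('log.txt')]
rx=lambda a:R.from_euler('x',a);ry=lambda a:R.from_euler('y',a);rz=lambda a:R.from_euler('z',a)
def fk(q,k,mode):
    d1,a2,a3,lat,L,s4=k
    A=rz(q[0]);B=A*ry(q[1]);C=B*ry(q[2]);W=C*rz(s4*q[3])*ry(q[4])
    p=np.array([0,0,d1])+B.apply([0,0,a2])+C.apply([0,0,a3])
    E=W*rz(q[5])
    p=p+W.apply([0,0,L])+ (A.apply([0,lat,0]) if mode==0 else W.apply([0,lat,0]))
    return p,E
E
python3 - <<'E'
from h import *
log();p,Rc,s=cur();print(s['time_s'],p,s['grip_width'],s['joints'],Rc.as_euler('xyz',degrees=True))
from kin import *
for mode in(0,1):
  for s4 in(1,-1):
    f=lambda k:np.concatenate([fk(q,list(k)+[s4],mode)[0]-p for q,p,_ in D])
    r=least_squares(f,[250,450,400,116,300]);print(mode,s4,r.x.round(1),f(r.x).reshape(-1,3).round(1).tolist())
q,_,e=D[-1];print([ (fk(q,[0]*5+[s],0)[1]).as_matrix().round(2).tolist() for s in(1,-1)],rot(e).as_matrix().round(2).tolist())
E
```

```text
5.95 [ 564.74516244 -139.565865    240.66211764] 0.25347690611567464 [-0.13141032  0.51382452  1.3781584  -0.81021725  1.35508887  0.24048878] [ 1.34950954e+02 -1.08932179e-02 -8.30794801e+00]
0 1 [197.4 403.  402.7 116.2 255. ] [[0.6, -3.2, -1.2], [-5.5, 1.7, 2.4], [2.6, -0.9, -1.5], [-0.4, 0.2, 0.3]]
0 -1 [-213.9  410.1  398.2  103.1 -180.6] [[-12.8, -3.6, 31.0], [-10.3, -10.6, 33.7], [-1.2, -13.5, 30.8], [8.1, 38.9, -95.5]]
1 1 [186.6 410.7 405.3 106.8 229.9] [[-7.7, -9.8, 19.9], [-2.5, -9.2, 23.1], [6.4, -12.1, 17.2], [-21.5, -22.1, -60.2]]
1 -1 [-233.4  402.1  395.   119.2 -185.9] [[1.9, 5.1, 10.0], [-12.0, 6.9, 13.0], [-3.7, 4.2, 12.3], [25.0, 11.8, -35.3]]
[[[-0.99, 0.1, -0.1], [0.14, 0.7, -0.7], [-0.0, -0.71, -0.71]], [[-0.84, 0.53, 0.08], [0.43, 0.57, 0.7], [0.33, 0.63, -0.71]]] [[0.99, -0.1, -0.1], [-0.14, -0.7, -0.7], [0.0, 0.71, -0.71]]
```

```bash
cat >> kin.py <<'E'
K=[197.4,403,402.7,116.2,255,1]
LO=np.array([-2.94,-.97,.19,-1.23,.02,-2.88]);HI=np.array([2.94,2.17,2.56,4.37,3.11,2.88])
def ik(p,Rt,q0):
    def f(q):
        pp,E=fk(q,K,0);E=E*rz(np.pi)
        return np.r_[(pp-p)/100,(Rt.inv()*E).as_rotvec()]
    r=least_squares(f,np.clip(q0,LO+1e-3,HI-1e-3),bounds=(LO,HI));return r.x,r.cost
E
python3 - <<'E'
from kin import *
q0=D[-1][0]
for tilt in(60,70,80,90):
  for az in(-98,-80,-60,-40,-28):
    Rt=R.from_euler('z',az+90,degrees=True)*down(0)*R.from_euler('x',-tilt,degrees=True)
    # awl held: tip dir = -y tool ; grasp pt 12 behind origin; axis at ~9mm from tip of finger
    tip=-Rt.apply([0,1,0]); 
    G=np.array([524.5,-284,12])-129*tip if False else np.array([524.5,-284,60])-tip*81
    p=G+Rt.apply([0,0,9])
    q,c=ik(p,Rt,q0);print(tilt,az,p.round(),q.round(2),round(c,4))
E
```

```text
60 -98 [ 518. -332.  126.] [-0.42  0.65  1.6  -1.23  1.05  0.5 ] 0.0015
60 -80 [ 533. -332.  126.] [-0.47  0.55  1.71 -1.23  0.77  0.28] 0.0159
60 -60 [ 549. -326.  126.] [-0.58  0.43  1.84 -1.23  0.37 -0.02] 0.0296
60 -40 [ 561. -315.  126.] [-0.68  0.38  1.93 -1.23  0.02 -0.33] 0.0247
60 -28 [ 567. -307.  126.] [-0.67  0.38  1.92 -1.23  0.02 -0.44] 0.0379
70 -98 [ 519. -320.  133.] [-0.37  0.7   1.54 -1.23  1.19  0.53] 0.0168
70 -80 [ 531. -320.  133.] [-0.42  0.57  1.67 -1.23  0.89  0.32] 0.0535
70 -60 [ 543. -315.  133.] [-0.56  0.4   1.85 -1.23  0.41 -0.01] 0.0844
70 -40 [ 552. -307.  133.] [-0.68  0.34  1.96 -1.23  0.02 -0.33] 0.076
70 -28 [ 556. -301.  133.] [-0.67  0.34  1.96 -1.23  0.02 -0.43] 0.0912
80 -98 [ 521. -307.  138.] [-0.33  0.76  1.47 -1.23  1.32  0.56] 0.0482
80 -80 [ 528. -307.  138.] [-0.37  0.6   1.63 -1.23  1.02  0.38] 0.1122
80 -60 [ 536. -304.  138.] [-0.53  0.39  1.86 -1.23  0.47  0.02] 0.1686
80 -40 [ 542. -299.  138.] [-0.68  0.3   1.99 -1.23  0.02 -0.33] 0.1573
80 -28 [ 545. -295.  138.] [-0.67  0.3   1.99 -1.23  0.02 -0.42] 0.1742
90 -98 [ 523. -293.  141.] [-0.3   0.82  1.4  -1.23  1.45  0.61] 0.0952
90 -80 [ 526. -293.  141.] [-0.32  0.66  1.58 -1.23  1.17  0.46] 0.1895
90 -60 [ 529. -292.  141.] [-0.48  0.38  1.86 -1.23  0.56  0.08] 0.2829
90 -40 [ 531. -290.  141.] [-0.68  0.26  2.03 -1.23  0.02 -0.33] 0.27
90 -28 [ 532. -288.  141.] [-0.68  0.26  2.03 -1.23  0.02 -0.4 ] 0.2887
```

```bash
cat > s.py <<'E'
from kin import *
rng=np.random.default_rng(0)
for tilt in(55,65,75,90):
  for az in range(-180,180,20):
    Rt=R.from_euler('z',az+90,degrees=True)*down(0)*R.from_euler('x',-tilt,degrees=True)
    tip=-Rt.apply([0,1,0]); G=np.array([524.5,-284,60])-tip*81
    p=G+Rt.apply([0,0,9]);b=set()
    for t in range(8):
        q0=LO+rng.random(6)*(HI-LO); q0[:3]=[-.4,.6,1.5]
        q,c=ik(p,Rt,q0)
        if c<1e-6:b.add(tuple(q.round(2)))
    if b:print(tilt,az,b)
E
python3 s.py
```

```text
55 -180 {(np.float64(-0.55), np.float64(1.04), np.float64(0.87), np.float64(-0.51), np.float64(2.06), np.float64(0.98))}
55 -160 {(np.float64(-0.5), np.float64(0.96), np.float64(1.02), np.float64(-0.69), np.float64(1.84), np.float64(0.78))}
55 -140 {(np.float64(-0.45), np.float64(0.86), np.float64(1.21), np.float64(-0.85), np.float64(1.59), np.float64(0.64))}
55 -120 {(np.float64(-0.43), np.float64(0.75), np.float64(1.41), np.float64(-1.01), np.float64(1.31), np.float64(0.54))}
55 -100 {(np.float64(-0.44), np.float64(0.64), np.float64(1.61), np.float64(-1.2), np.float64(1.02), np.float64(0.49))}
55 -40 {(np.float64(-0.69), np.float64(0.41), np.float64(2.0), np.float64(3.17), np.float64(0.23), np.float64(1.55))}
55 -20 {(np.float64(-0.81), np.float64(0.41), np.float64(2.0), np.float64(1.99), np.float64(0.41), np.float64(2.41))}
55 0 {(np.float64(-0.91), np.float64(0.45), np.float64(1.94), np.float64(1.53), np.float64(0.7), np.float64(2.56))}
55 20 {(np.float64(-0.96), np.float64(0.53), np.float64(1.81), np.float64(1.25), np.float64(0.99), np.float64(2.56))}
55 40 {(np.float64(-0.97), 
[... 4959 characters left out ...]
0 {(np.float64(-1.09), np.float64(0.65), np.float64(2.15), np.float64(2.02), np.float64(1.41), np.float64(1.88))}
90 20 {(np.float64(-1.15), np.float64(0.73), np.float64(1.93), np.float64(1.64), np.float64(1.54), np.float64(2.05))}
90 40 {(np.float64(-1.13), np.float64(0.85), np.float64(1.65), np.float64(1.36), np.float64(1.72), np.float64(2.2))}
90 60 {(np.float64(-1.07), np.float64(0.99), np.float64(1.34), np.float64(1.17), np.float64(1.96), np.float64(2.3))}
90 80 {(np.float64(-0.99), np.float64(1.15), np.float64(1.0), np.float64(1.04), np.float64(2.23), np.float64(2.37))}
90 100 {(np.float64(-0.9), np.float64(1.33), np.float64(0.62), np.float64(0.97), np.float64(2.52), np.float64(2.44))}
```

```bash
cat > s2.py <<'E'
from kin import *
az,tilt=-130,70
Rt=R.from_euler('z',az+90,degrees=True)*down(0)*R.from_euler('x',-tilt,degrees=True)
tip=-Rt.apply([0,1,0]);G=np.array([524.5,-284,57])-tip*81;pf=G+Rt.apply([0,0,10]);pa=pf-tip*115
print(tip,G,pf,pa,(G+tip*129))
q,_,_=D[-1];q=np.array(q)
p0=np.array([565,-140,240.]);R0=down(-8.4)*R.from_euler('x',-45,degrees=True)
rv=(R0.inv()*Rt).as_rotvec()
for f in np.linspace(0,1,5):
    x,c=ik(p0+f*(pa-p0),R0*R.from_rotvec(f*rv),q);print('a',x.round(2),c);q=x
for f in (.5,1):
    x,c=ik(pa+f*(pf-pa),Rt,q);print('b',x.round(2),c);q=x
r,pe,Re=rows(p0,R0,pa,Rt,n=7);show(r)
r,pe,Re=rows(pe,Re,pf,Rt,n=5);show(r);print(pe)
E
python3 s2.py
```

```text
[ 0.21984631  0.26200263 -0.93969262] [ 506.69244886 -305.22221305  133.11510228] [ 500.65222112 -312.42067615  129.69490085] [ 475.36989543 -342.55097863  237.75955224] [ 535.0526229  -271.42387375   11.8947542 ]
a [-0.13  0.52  1.38 -0.81  1.35  0.24] 2.0051057814398205e-30
a [-0.2   0.56  1.37 -0.9   1.43  0.31] 1.1411600527472526e-26
a [-0.27  0.61  1.35 -0.98  1.5   0.38] 1.0613709155425853e-23
a [-0.34  0.67  1.32 -1.06  1.58  0.44] 1.0506422357182302e-19
a [-0.43  0.74  1.26 -1.14  1.66  0.5 ] 1.127510413828688e-25
b [-0.4   0.83  1.26 -1.12  1.64  0.59] 7.488013225917752e-27
b [-0.37  0.92  1.23 -1.1   1.63  0.66] 5.027882671131927e-27
[[[-0.011,0.028,0.029],[-0.077,-0.085,0.054]],[[-0.008,0.027,0.031],[-0.078,-0.086,0.055]],[[-0.005,0.026,0.034],[-0.077,-0.085,0.054]],[[-0.001,0.023,0.035],[-0.077,-0.085,0.054]],[[0.002,0.021,0.036],[-0.078,-0.085,0.055]],[[0.005,0.019,0.038],[-0.077,-0.086,0.054]],[[0.008,0.016,0.038],[-0.077,-0.085,0.054]]]
[[[0.0,-0.031,0.0],[0.0,0.0,0.0]],[[0.0,-0.03,0.0],[0.0,0.0,0.0]],[[0.0,-0.031,0.0],[0.0,0.0,0.0]],[[0.0,-0.03,0.0],[0.0,0.0,0.0]],[[0.0,-0.031,0.0],[0.0,0.0,0.0]]]
[ 500.40506279 -312.20170517  129.67381014]
```

Call:
play_rows:
  steps:
    - [[-0.011,0.028,0.029],[-0.077,-0.085,0.054]]
    - [[-0.008,0.027,0.031],[-0.078,-0.086,0.055]]
    - [[-0.005,0.026,0.034],[-0.077,-0.085,0.054]]
    - [[-0.001,0.023,0.035],[-0.077,-0.085,0.054]]
    - [[0.002,0.021,0.036],[-0.078,-0.085,0.055]]
    - [[0.005,0.019,0.038],[-0.077,-0.086,0.054]]
    - [[0.008,0.016,0.038],[-0.077,-0.085,0.054]]
    - [[0,0,0],[0,0,0]]
    - [[0,0,0],[0,0,0]]

```text
time_s: 6.85
eef_pos: [474.6, -342.9, 236.5]
ee_rot: [0.537, 0.771, -0.28, -0.197]
force: [-0.6, 0.9, -1.0]
grip_width: 0.25
```

```bash
python3 - <<'E'
from h import *
log();p,Rc,s=cur();print(s['time_s'],p,s['grip_width'],s['joints'])
Rt=R.from_euler('z',-40,degrees=True)*down(0)*R.from_euler('x',-70,degrees=True)
print('err deg',np.degrees((Rt.inv()*Rc).magnitude()))
i=cams.camera_info('wrist');im=cams.capture('wrist');cv2.imwrite('pics/w3.png',im[:,:,::-1])
im=cams.capture('top');it=cams.camera_info('top')
cv2.imwrite('pics/t3.png',cv2.resize(im[150:270,360:520,::-1],None,fx=4,fy=4,interpolation=cv2.INTER_CUBIC))
im=cams.capture('scene');cv2.imwrite('pics/s3.png',cv2.resize(im[90:210,230:390,::-1],None,fx=4,fy=4,interpolation=cv2.INTER_CUBIC))
tip=-Rc.apply([0,1,0]);T=p-Rc.apply([0,0,7])+tip*129
print('tip pred',T,'in wrist',proj(i,T),'in top',(proj(it,T)-[360,150])*4,'scene',(proj(cams.camera_info('scene'),T)-[230,90])*4)
E
```

```text
6.85 [ 474.61321534 -342.88765133  236.5303145 ] 0.25037213061443486 [-0.42863627  0.734449    1.27036656 -1.13750646  1.65410919  0.4980715 ]
err deg 0.22176313902882558
tip pred [ 507.20297731 -303.62277316  117.84511426] in wrist [[320.08854943 -66.83213776]] in top [[346.03972284 258.05239427]] scene [[233.89045844 226.80434595]]
```

View pics/w3.png

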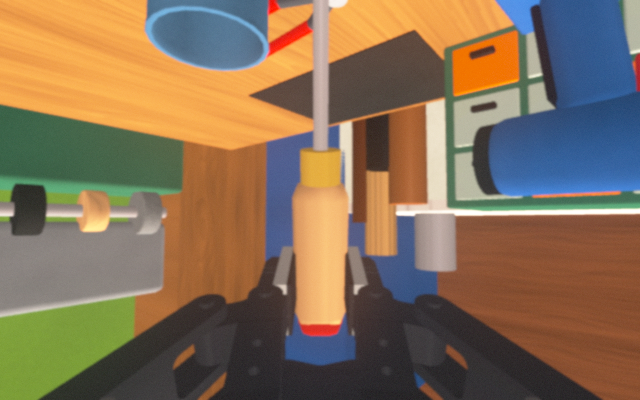

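View pics/s3.png

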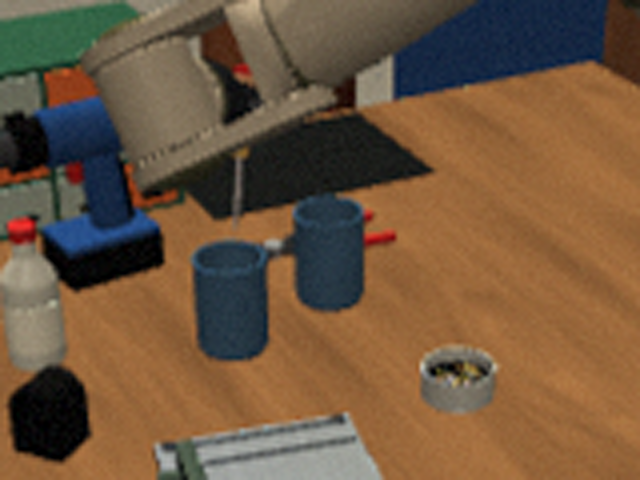

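View pics/t3.png

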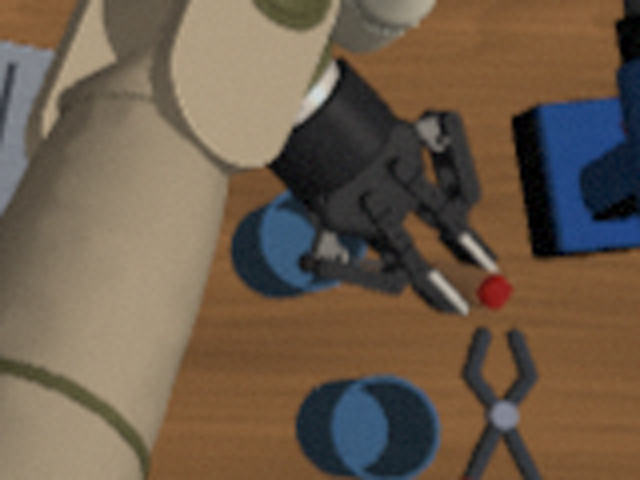

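```bash
python3 - <<'E'
from h import *
i=cams.camera_info('scene')
th=np.linspace(0,2*np.pi,4,endpoint=False)
for y in(-284,-278): 
  a=(proj(i,np.c_[524.5+38*np.cos(th),y+38*np.sin(th),0*th+102])-[230,90])*4
  th2=np.linspace(0,6.28,100);b=(proj(i,np.c_[524.5+38*np.cos(th2),y+38*np.sin(th2),0*th2+102])-[230,90])*4
  print(y,b.min(0),b.max(0))
E
```

```text
-284 [188.05875877 235.41059813] [264.72657733 270.53391982]
-278 [190.33890641 237.7866796 ] [267.21420445 273.10642786]
```

```bash
python3 - <<'E'
from h import *
Rt=R.from_euler('z',-40,degrees=True)*down(0)*R.from_euler('x',-70,degrees=True)
pa=[475.3,-342.5,237.7]
r,pe,Re=rows(pa,Rt,[504,-308,129.5],Rt,n=6);show(r);print(pe)
E
```

```text
[[[0.0,-0.026,-0.001],[0.0,0.0,0.0]],[[0.0,-0.026,-0.001],[0.0,0.0,0.0]],[[0.0,-0.026,-0.001],[0.0,0.0,0.0]],[[0.0,-0.026,-0.002],[0.0,0.0,0.0]],[[0.0,-0.026,-0.001],[0.0,0.0,0.0]],[[0.0,-0.026,-0.001],[0.0,0.0,0.0]]]
[ 504.19313788 -308.06649913  129.55156912]
```

Call:
play_rows:
  steps:
    - [[0.0,-0.026,-0.001],[0.0,0.0,0.0]]
    - [[0.0,-0.026,-0.001],[0.0,0.0,0.0]]
    - [[0.0,-0.026,-0.001],[0.0,0.0,0.0]]
    - [[0.0,-0.026,-0.002],[0.0,0.0,0.0]]
    - [[0.0,-0.026,-0.001],[0.0,0.0,0.0]]
    - [[0.0,-0.026,-0.001],[0.0,0.0,0.0]]
    - [[0,0,0],[0,0,0]]
    - [[0,0,0],[0,0,0]]

```text
time_s: 7.8
eef_pos: [503.9, -307.6, 128.8]
ee_rot: [0.539, 0.77, -0.279, -0.197]
force: [0.0, -1.0, 0.1]
grip_width: 0.25
```

```bash
python3 - <<'E'
from h import *
log();p,Rc,s=cur();print(s['time_s'],p,s['grip_width'],s['force'])
i=cams.camera_info('wrist');im=cams.capture('wrist');cv2.imwrite('pics/w4.png',im[:,:,::-1])
im=cams.capture('scene');cv2.imwrite('pics/s4.png',cv2.resize(im[90:210,230:390,::-1],None,fx=4,fy=4,interpolation=cv2.INTER_CUBIC))
E
```

```text
7.8 [ 503.93331008 -307.56786341  128.79696441] 0.24967468802470275 [ 0.03842728 -1.02505427  0.13158591]
```

View pics/w4.png

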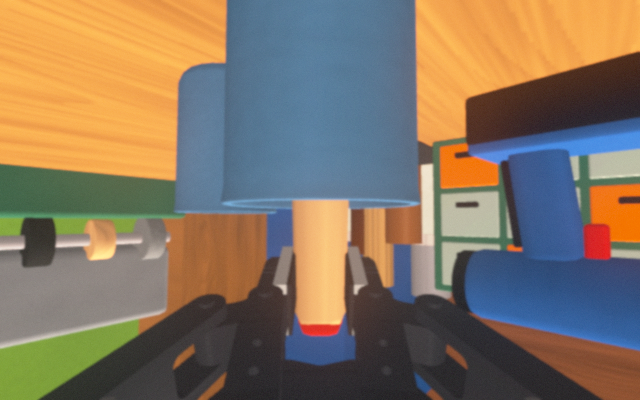

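View pics/s4.png

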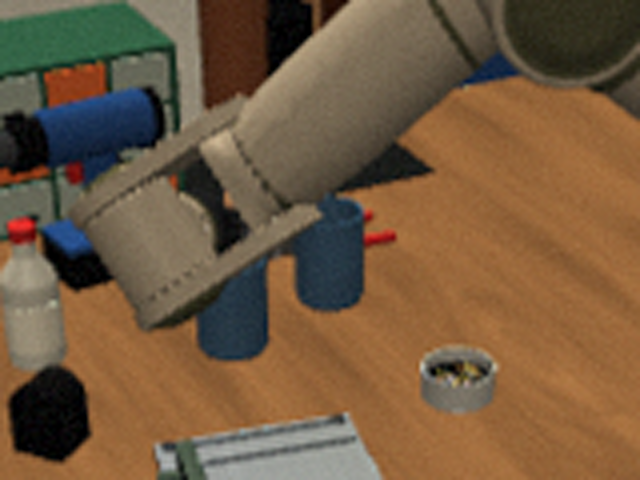

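Call:
play_rows:
  steps:
    - [[0,0,0],[0,0,0]]
    - [[0,0,0],[0,0,0]]
    - [[0,0,0],[0,0,0]]
    - [[0,0,0],[0,0,0]]
    - [[0,0,0],[0,0,0]]
    - [[0,0,-0.02],[0,0,0]]
    - [[0,0,-0.04],[0,0,0]]
    - [[0,0,-0.04],[0,0,0]]
    - [[0,0.01,-0.04],[0,0,0]]
    - [[0,0,0],[0,0,0]]
  grip: 0

```text
time_s: 8.9
eef_pos: [568.2, -231.5, 175.0]
ee_rot: [0.539, 0.771, -0.28, -0.193]
force: [-0.0, -1.4, -0.1]
grip_width: 1.002
```

```bash
python3 - <<'E'
from h import *
log();p,Rc,s=cur();print(s['time_s'],p,s['grip_width'],s['force'],s['joints'])
im=cams.capture('wrist');cv2.imwrite('pics/w5.png',im[:,:,::-1])
im=cams.capture('top');cv2.imwrite('pics/t5.png',cv2.resize(im[150:270,360:520,::-1],None,fx=4,fy=4,interpolation=cv2.INTER_CUBIC))
E
```

```text
8.9 [ 568.16559595 -231.51536883  174.97773083] 1.0019937358604356 [-0.04750206 -1.38654206 -0.14776973] [-0.22675713  0.96570071  0.99761541 -1.05157256  1.83164643  0.55084294]
```

View pics/w5.png

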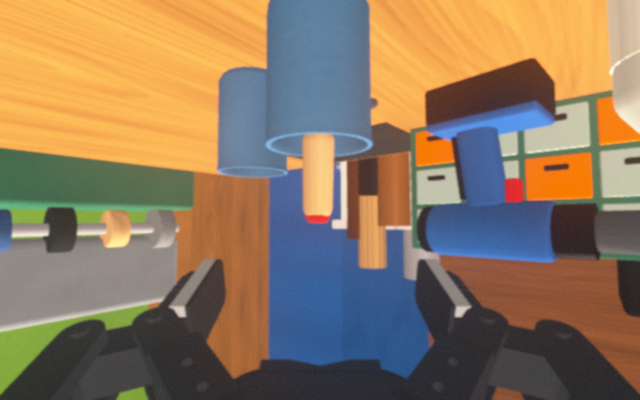

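View pics/t5.png

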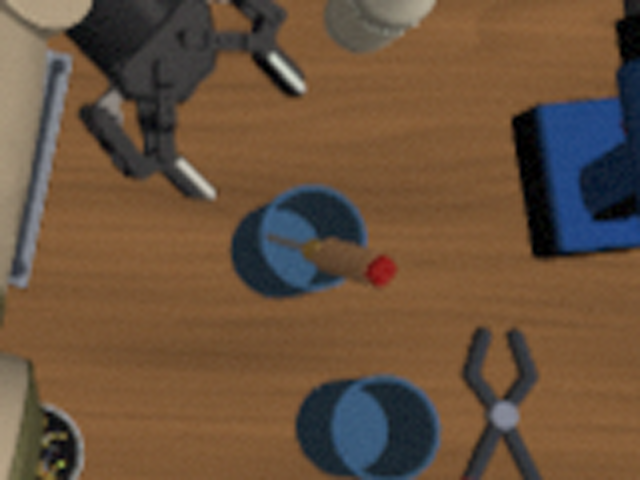

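```bash
cat > s3.py <<'E'
from kin import *
p0,R0,s=cur();q=s['joints']
p1=np.array([560,-60,290.]);p2=np.array([448,300,245.])
Rd=down(-100);rv=(R0.inv()*Rd).as_rotvec();Rm=R0*R.from_rotvec(rv*.5)
print(np.degrees(rv))
qq=q
for a,b,Ra,Rb in((p0,p1,R0,Rm),(p1,p2,Rm,Rd)):
  v=(Ra.inv()*Rb).as_rotvec()
  for f in np.linspace(0,1,5)[1:]:
    x,c=ik(a+f*(b-a),Ra*R.from_rotvec(f*v),qq);print(x.round(2),round(c,6),(x-qq).round(2));qq=x
r,pe,Re=rows(p0,R0,p1,Rm,n=8);show(r)
r,pe,Re=rows(pe,Re,p2,Rd,n=10);show(r);print(pe)
E
python3 s3.py
```

```text
[ 63.11293302 -36.50782082  52.16609906]
[-0.2   0.94  0.91 -0.9   1.91  0.63] 0.0 [ 0.03 -0.02 -0.1   0.15  0.08  0.07]
[-0.18  0.88  0.86 -0.75  1.97  0.74] 0.0 [ 0.02 -0.06 -0.04  0.15  0.06  0.11]
[-0.16  0.82  0.83 -0.6   2.02  0.87] 0.0 [ 0.02 -0.07 -0.03  0.15  0.04  0.14]
[-0.14  0.74  0.82 -0.45  2.03  1.03] 0.0 [ 0.02 -0.07 -0.01  0.15  0.02  0.16]
[-0.04  0.6   1.04 -0.26  1.91  1.32] 0.0 [ 0.09 -0.15  0.22  0.19 -0.13  0.29]
[ 0.07  0.48  1.21 -0.12  1.75  1.58] 0.0 [ 0.11 -0.12  0.17  0.14 -0.16  0.26]
[ 0.21  0.38  1.34 -0.03  1.57  1.84] 0.0 [ 0.14 -0.09  0.13  0.09 -0.18  0.26]
[ 0.37  0.33  1.43 -0.    1.38  2.12] 0.0 [ 0.17 -0.05  0.09  0.03 -0.19  0.28]
[[[-0.019,0.011,-0.027],[0.088,-0.051,0.072]],[[-0.02,0.01,-0.027],[0.087,-0.05,0.073]],[[-0.02,0.01,-0.027],[0.088,-0.051,0.072]],[[-0.021,0.009,-0.026],[0.088,-0.051,0.073]],[[-0.022,0.008,-0.027],[0.087,-0.05,0.072]],[[-0.022,0.008,-0.026],[0.088,-0.051,0.073]],[[-0.022,0.007,-0.025],[0.088,-0.051,0.072]],[[-0.024,0.007,-0.025],[0.087,-0.051,0.073]]]
[[[-0.05,-0.001,-0.003],[0.07,-0.041,0.058]],[[-0.051,0.002,-0.002],[0.07,-0.04,0.058]],[[-0.05,0.004,-0.001],[0.07,-0.041,0.058]],[[-0.051,0.006,0.001],[0.071,-0.04,0.058]],[[-0.05,0.008,0.002],[0.07,-0.041,0.058]],[[-0.049,0.011,0.003],[0.07,-0.04,0.057]],[[-0.048,0.014,0.004],[0.07,-0.041,0.058]],[[-0.048,0.015,0.005],[0.07,-0.04,0.058]],[[-0.047,0.019,0.005],[0.07,-0.041,0.058]],[[-0.046,0.02,0.006],[0.071,-0.04,0.058]]]
[448.12058494 299.93062528 245.09267174]
```

Call:
play_rows:
  steps:
    - [[-0.019,0.011,-0.027],[0.088,-0.051,0.072]]
    - [[-0.02,0.01,-0.027],[0.087,-0.05,0.073]]
    - [[-0.02,0.01,-0.027],[0.088,-0.051,0.072]]
    - [[-0.021,0.009,-0.026],[0.088,-0.051,0.073]]
    - [[-0.022,0.008,-0.027],[0.087,-0.05,0.072]]
    - [[-0.022,0.008,-0.026],[0.088,-0.051,0.073]]
    - [[-0.022,0.007,-0.025],[0.088,-0.051,0.072]]
    - [[-0.024,0.007,-0.025],[0.087,-0.051,0.073]]

```text
time_s: 9.8
eef_pos: [558.9, -60.5, 289.9]
ee_rot: [0.29, 0.763, -0.568, -0.107]
force: [0.8, -0.2, -1.1]
grip_width: 1.0
```

Call:
play_rows:
  steps:
    - [[-0.05,-0.001,-0.003],[0.07,-0.041,0.058]]
    - [[-0.051,0.002,-0.002],[0.07,-0.04,0.058]]
    - [[-0.05,0.004,-0.001],[0.07,-0.041,0.058]]
    - [[-0.051,0.006,0.001],[0.071,-0.04,0.058]]
    - [[-0.05,0.008,0.002],[0.07,-0.041,0.058]]
    - [[-0.049,0.011,0.003],[0.07,-0.04,0.057]]
    - [[-0.048,0.014,0.004],[0.07,-0.041,0.058]]
    - [[-0.048,0.015,0.005],[0.07,-0.04,0.058]]
    - [[-0.047,0.019,0.005],[0.07,-0.041,0.058]]
    - [[-0.046,0.02,0.006],[0.071,-0.04,0.058]]
    - [[0,0,0],[0,0,0]]
    - [[0,0,0],[0,0,0]]

```text
time_s: 11.0
eef_pos: [447.9, 299.0, 244.7]
ee_rot: [-0.001, -0.643, 0.766, -0.0]
force: [1.6, -1.0, 0.4]
grip_width: 1.001
```

```bash
python3 - <<'E'
from h import *
log();p,Rc,s=cur();print(s['time_s'],p,s['grip_width'],s['force'],s['joints'],Rc.as_euler('xyz',degrees=True))
i=cams.camera_info('wrist');im=cams.capture('wrist');cv2.imwrite('pics/w6.png',im[:,:,::-1]);print(repr(i))
for t,z in dict(heel=0,heel_seat=36,heel_side=23).items():
    for d in cams.tip_of('wrist',t):
        if d['p']>.2: print(t,round(d['p'],2),np.round(d['pixel'],1),np.round(onz(i,d['pixel'],z),1))
E
```

```text
11.0 [447.94370007 298.96214659 244.74787681] 1.0012238880683597 [ 1.63295565 -0.99250505  0.40398797] [ 3.71197717e-01  3.34522873e-01  1.43268597e+00 -7.28757965e-04
  1.37621072e+00  2.11712760e+00] [ 1.79931837e+02 -8.93763481e-02 -1.00026249e+02]
{'fx': 326.23200742186856, 'fy': 326.23200742186856, 'cx': 319.8419175231816, 'cy': 202.4336383641406, 'xyz': array([520.53624663, 285.67334564, 388.65995988]), 'attitude': array([-0.63600296,  0.09546091, -0.112795  ,  0.75740659])}
heel 0.81 [321.1 152.9] [463.9 293.6   0. ]
heel 0.77 [397.3 208.4] [379.  211.5   0. ]
heel_seat 0.81 [415.8 230.5] [361.4 200.   36. ]
heel_seat 0.78 [323.6 134.9] [487.6 287.   36. ]
heel_side 0.87 [421.8 199.8] [392.9 186.6  23. ]
heel_side 0.57 [302.  152.7] [471.2 314.2  23. ]
```

View pics/w6.png

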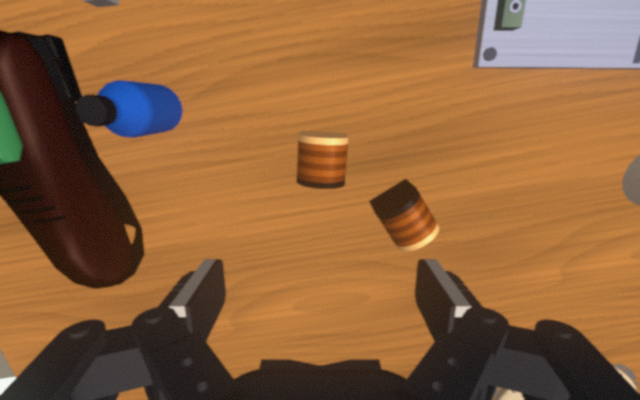

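```bash
python3 - <<'E'
import cv2
im=cv2.imread('pics/w6.png')[115:205,280:370]
cv2.imwrite('pics/w6c.png',cv2.resize(im,None,fx=6.5,fy=6.5,interpolation=cv2.INTER_CUBIC))
E
```

```text
(no output)
```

View pics/w6c.png

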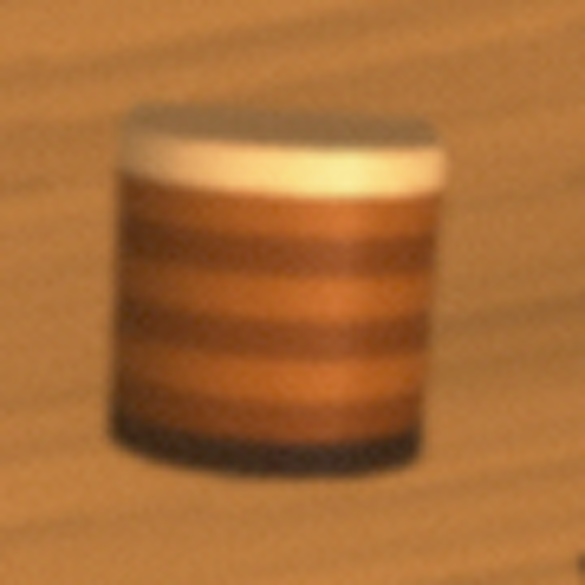

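```bash
python3 - <<'E'
from h import *
from scipy.optimize import least_squares
array=np.array
i={'fx': 326.23200742186856, 'fy': 326.23200742186856, 'cx': 319.8419175231816, 'cy': 202.4336383641406, 'xyz': array([520.53624663, 285.67334564, 388.65995988]), 'attitude': array([-0.63600296,  0.09546091, -0.112795  ,  0.75740659])}
B=np.array([[122,160],[116,280],[110,410],[443,172],[433,300],[421,440],[140,106],[280,112],[425,124],[160,456],[270,473],[390,466]])/6.5+[280,115]-[0,0]
a=np.linspace(0,np.pi,30);prof=[(-26,0),(26,0)]+[(26*np.cos(t),46+26*np.sin(t)) for t in a]
M=np.array([(x,y,z) for x in(-25,25) for y,z in prof])
def f(q):
    P=R.from_euler('z',q[2],degrees=True).apply(M)+[q[0],q[1],0]
    h=cv2.convexHull(np.float32(proj(i,P)))
    return [cv2.pointPolygonTest(h,(float(b[0]),float(b[1])),True) for b in B]
for y0 in(-10,-4):
    r=least_squares(f,[468,293,y0],diff_step=1e-4,x_scale=[10,10,3]);print(r.x,r.cost,np.round(f(r.x),1))
E
```

```text
[463.77230985 292.76325451 -12.94322869] 2.064708222949878 [0.7 0.3 0.1 0.1 0.2 0.3 0.9 0.7 0.8 0.9 0.7 0.5]
[463.77259228 292.76288453 -12.93651348] 2.064783199809784 [0.7 0.3 0.1 0.1 0.2 0.3 0.9 0.7 0.8 0.9 0.7 0.5]
```

```bash
python3 - <<'E'
from h import *
p0=np.array([448.1,299.9,245.1])-[0,.9,0];R0=down(-100)
r,pe,Re=rows(p0,R0,[463.8,292.8,110],down(-102.9),n=4);show(r)
r,pe,Re=rows(pe,Re,[463.8,292.8,21],down(-102.9),n=4);show(r);print(pe)
E
```

```text
[[[0.001,-0.006,0.045],[0.0,0.0,0.016]],[[0.001,-0.005,0.045],[0.0,0.0,0.016]],[[0.001,-0.006,0.045],[0.0,0.0,0.016]],[[0.001,-0.005,0.045],[0.0,0.0,0.016]]]
[[[0.0,0.0,0.03],[0.0,0.0,0.0]],[[0.0,0.0,0.029],[0.0,0.0,0.0]],[[0.0,0.0,0.03],[0.0,0.0,0.0]],[[0.0,0.0,0.03],[0.0,0.0,0.0]]]
[463.71616847 292.89481199  20.85      ]
```

Call:
play_rows:
  steps:
    - [[0.001,-0.006,0.045],[0.0,0.0,0.016]]
    - [[0.001,-0.005,0.045],[0.0,0.0,0.016]]
    - [[0.001,-0.006,0.045],[0.0,0.0,0.016]]
    - [[0.001,-0.005,0.045],[0.0,0.0,0.016]]
    - [[0,0,0],[0,0,0]]
    - [[0.0,0.0,0.03],[0.0,0.0,0.0]]
    - [[0.0,0.0,0.029],[0.0,0.0,0.0]]
    - [[0.0,0.0,0.03],[0.0,0.0,0.0]]
    - [[0.0,0.0,0.03],[0.0,0.0,0.0]]
    - [[0,0,0],[0,0,0]]
    - [[0,0,0],[0,0,0]]

```text
time_s: 12.3
eef_pos: [464.9, 293.2, 22.5]
ee_rot: [0.001, -0.623, 0.782, -0.0]
force: [0.9, -0.1, 0.9]
grip_width: 0.996
```

```bash
python3 - <<'E'
from h import *
p,Rc,s=cur();print(s['time_s'],p,s['force'],Rc.as_euler('xyz',degrees=True))
im=cams.capture('wrist');cv2.imwrite('pics/w7.png',im[:,:,::-1])
E
```

```text
12.3 [464.91117721 293.15595944  22.50993958] [ 0.89763043 -0.14595075  0.85720248] [-1.79924724e+02  2.06608909e-02 -1.02957842e+02]
```

View pics/w7.png

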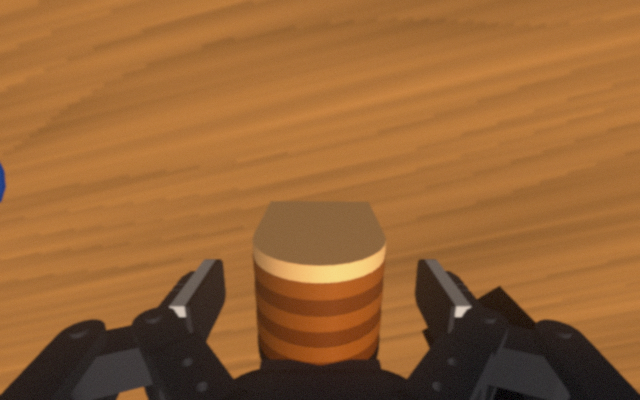

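Call:
play_rows:
  steps:
    - [[0,0,0],[0,0,0]]
    - [[0,0,0],[0,0,0]]
    - [[0,0,0],[0,0,0]]
    - [[0,0,0],[0,0,0]]
    - [[0,0,0],[0,0,0]]
    - [[0,0,0],[0,0,0]]
  grip: 1
  squeeze: 90

```text
time_s: 12.95
eef_pos: [464.7, 293.4, 22.2]
ee_rot: [0.001, -0.623, 0.782, -0.001]
force: [-0.8, -0.3, 7.6]
grip_width: 0.591
```

```bash
python3 - <<'E'
from h import *
log();p,Rc,s=cur();print(s['time_s'],p,s['force'],s['grip_width'],Rc.as_euler('xyz',degrees=True))
im=cams.capture('wrist');cv2.imwrite('pics/w8.png',im[:,:,::-1])
E
```

```text
12.95 [464.69508868 293.35152547  22.15836259] [-0.84198018 -0.272095    7.56868964] 0.5905218515749248 [-1.79893600e+02  3.57988787e-02 -1.02938386e+02]
```

View pics/w8.png

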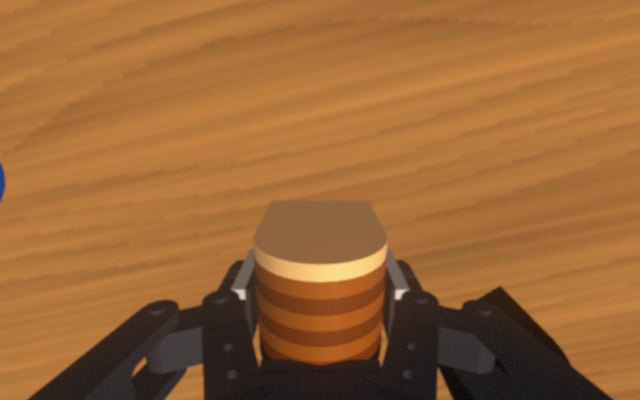

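```bash
python3 - <<'E'
from h import *
p0=np.array([463.7,292.9,20.85]);R0=down(-102.9)
r,pe,Re=rows(p0,R0,[463.7,292.9,110],R0,n=3);show(r)
r,pe,Re=rows(pe,Re,[634,24,120],down(-100.4),n=9);show(r)
r,pe,Re=rows(pe,Re,[634,24,50],down(-100.4),n=3);show(r);print(pe)
E
```

```text
[[[0.0,0.0,-0.04],[0.0,0.0,0.0]],[[0.0,0.0,-0.039],[0.0,0.0,0.0]],[[0.0,0.0,-0.04],[0.0,0.0,0.0]]]
[[[0.033,-0.033,-0.001],[0.0,0.0,-0.006]],[[0.034,-0.034,-0.002],[0.0,0.0,-0.006]],[[0.033,-0.033,-0.001],[0.0,0.0,-0.007]],[[0.034,-0.033,-0.002],[0.0,0.0,-0.006]],[[0.034,-0.033,-0.001],[0.0,0.0,-0.006]],[[0.034,-0.032,-0.002],[0.0,0.0,-0.006]],[[0.034,-0.033,-0.001],[0.0,0.0,-0.006]],[[0.034,-0.032,-0.002],[0.0,0.0,-0.006]],[[0.035,-0.033,-0.001],[0.0,0.0,-0.007]]]
[[[0.0,0.0,0.031],[0.0,0.0,0.0]],[[0.0,0.0,0.031],[0.0,0.0,0.0]],[[0.0,0.0,0.031],[0.0,0.0,0.0]]]
[634.2941172   23.60429757  50.1       ]
```

Call:
play_rows:
  steps:
    - [[0.0,0.0,-0.04],[0.0,0.0,0.0]]
    - [[0.0,0.0,-0.039],[0.0,0.0,0.0]]
    - [[0.0,0.0,-0.04],[0.0,0.0,0.0]]
    - [[0.033,-0.033,-0.001],[0.0,0.0,-0.006]]
    - [[0.034,-0.034,-0.002],[0.0,0.0,-0.006]]
    - [[0.033,-0.033,-0.001],[0.0,0.0,-0.007]]
    - [[0.034,-0.033,-0.002],[0.0,0.0,-0.006]]
    - [[0.034,-0.033,-0.001],[0.0,0.0,-0.006]]
    - [[0.034,-0.032,-0.002],[0.0,0.0,-0.006]]
    - [[0.034,-0.033,-0.001],[0.0,0.0,-0.006]]
    - [[0.034,-0.032,-0.002],[0.0,0.0,-0.006]]
    - [[0.035,-0.033,-0.001],[0.0,0.0,-0.007]]
    - [[0,0,0],[0,0,0]]

```text
time_s: 14.3
eef_pos: [635.9, 19.8, 119.9]
ee_rot: [-0.0, -0.638, 0.77, -0.001]
force: [-0.9, 1.3, -0.2]
grip_width: 0.593
```

Call:
play_rows:
  steps:
    - [[0.0,0.0,0.031],[0.0,0.0,0.0]]
    - [[0.0,0.0,0.031],[0.0,0.0,0.0]]
    - [[0.0,0.0,0.031],[0.0,0.0,0.0]]
    - [[0,0,0],[0,0,0]]
    - [[0,0,0],[0,0,0]]

```text
time_s: 14.8
eef_pos: [634.4, 24.0, 50.9]
ee_rot: [-0.0, -0.64, 0.768, -0.0]
force: [0.3, -0.4, -0.6]
grip_width: 0.594
```

```bash
python3 - <<'E'
from h import *
log();p,Rc,s=cur();print(s['time_s'],p,s['force'],s['grip_width'],Rc.as_euler('xyz',degrees=True))
im=cams.capture('wrist');cv2.imwrite('pics/w9.png',im[:,:,::-1])
im=cams.capture('scene');cv2.imwrite('pics/s9.png',cv2.resize(im[150:270,230:390,::-1],None,fx=4,fy=4,interpolation=cv2.INTER_CUBIC))
E
```

```text
14.8 [634.38120879  23.96890297  50.8506666 ] [ 0.34429417 -0.39565467 -0.57684862] 0.5943692321757973 [ 1.79996892e+02 -2.57058331e-02 -1.00408601e+02]
```

View pics/w9.png

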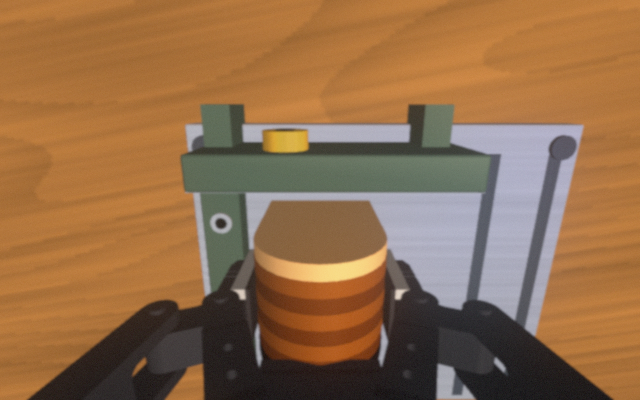

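View pics/s9.png

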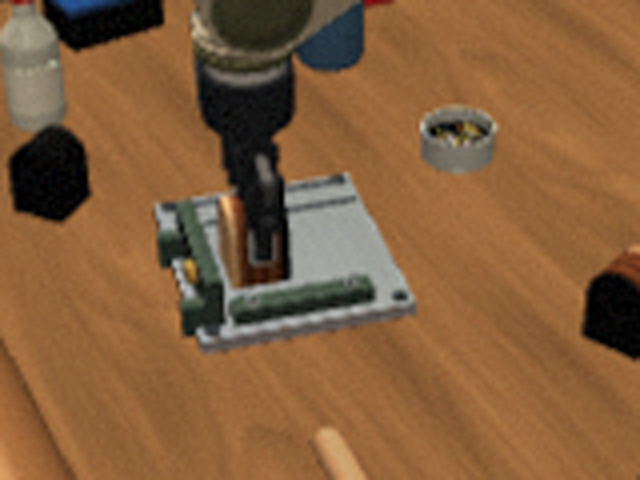

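Call:
play_rows:
  steps:
    - [[0.0,0.0,0.006],[0.0,0.0,0.0]]
    - [[0.0,0.0,0.005],[0.0,0.0,0.0]]
    - [[0.0,0.0,0.003],[0.0,0.0,0.0]]
    - [[0,0,0],[0,0,0]]
    - [[0,0,0],[0,0,0]]

```text
time_s: 15.4
eef_pos: [634.5, 23.6, 40.2]
ee_rot: [-0.0, -0.64, 0.768, -0.0]
force: [-1.2, -0.6, 4.0]
grip_width: 0.591
```

Call:
play_rows:
  steps:
    - [[-0.006,-0.005,0.0],[0.0,0.0,0.0]]
    - [[-0.005,-0.005,0.0],[0.0,0.0,0.0]]
    - [[-0.003,-0.004,0.0],[0.0,0.0,0.0]]
    - [[0,-0.003,0],[0,0,0]]
    - [[0,0,0],[0,0,0]]
    - [[0,0,0],[0,0,0]]

```text
time_s: 16.0
eef_pos: [649.6, 32.2, 40.2]
ee_rot: [0.0, -0.64, 0.768, -0.001]
force: [0.4, 0.8, 5.7]
grip_width: 0.593
```

```bash
cat > st.py <<'E'
from h import *
p,Rc,s=cur();J=R.from_euler('z',-10.4,degrees=True)
print(s['time_s'],p.round(1),'Fj',J.inv().apply(s['force']).round(1),'pj',J.inv().apply(p-[603,20.7,0]).round(1),'w',round(s['grip_width'],3),'az',Rc.as_euler('xyz',degrees=True).round(2),'T',np.round(s['wrist_torque'],2))
E
python3 st.py
```

```text
16.0 [649.6  32.2  40.2] Fj [0.2 0.8 5.7] pj [43.7 19.7 40.2] w 0.593 az [-179.92    0.   -100.41] T [0.2  0.05 0.08]
```

Call:
play_rows:
  steps:
    - [[0,-0.002,0.0],[0.0,0.0,0.0]]
    - [[0,-0.002,0.0],[0.0,0.0,0.0]]
    - [[0,-0.002,0.0],[0.0,0.0,0.0]]
    - [[0,0,0],[0,0,0]]
    - [[0,0,0],[0,0,0]]

```text
time_s: 16.5
eef_pos: [649.5, 32.2, 40.2]
ee_rot: [-0.004, -0.64, 0.768, 0.004]
force: [-30.0, 2.5, 21.6]
grip_width: 0.594
```

```bash
python3 st.py
```

```text
16.5 [649.5  32.2  40.2] Fj [-30.   -3.   21.6] pj [43.6 19.7 40.2] w 0.594 az [ 1.7935e+02 -6.0000e-02 -1.0038e+02] T [ 0.45  4.04 -0.17]
```

Call:
play_rows:
  steps:
    - [[-0.002,0.001,-0.001],[0.0,0.0,0.0]]
    - [[-0.002,0.001,-0.001],[0.0,0.0,0.0]]
    - [[-0.002,0,0.0],[0.0,0.0,0.0]]
    - [[0,0,0],[0,0,0]]
    - [[0,0,0],[0,0,0]]

```text
time_s: 17.0
eef_pos: [650.0, 35.4, 40.3]
ee_rot: [-0.004, -0.64, 0.768, 0.002]
force: [-15.6, -4.1, 8.0]
grip_width: 0.59
```

```bash
python3 st.py
```

```text
17.0 [650.   35.4  40.3] Fj [-14.6  -6.8   8. ] pj [43.6 22.9 40.3] w 0.59 az [ 1.7954e+02 -1.4000e-01 -1.0041e+02] T [-0.66  2.28 -0.19]
```

Call:
play_rows:
  steps:
    - [[-0.002,0,0],[0.0,0.0,0.0]]
    - [[-0.002,0,0],[0.0,0.0,0.0]]
    - [[0,0,0],[0,0,0]]
    - [[0,0,0],[0,0,0]]

```text
time_s: 17.4
eef_pos: [650.3, 36.8, 40.3]
ee_rot: [-0.005, -0.64, 0.768, 0.002]
force: [-19.2, -10.5, 8.6]
grip_width: 0.589
```

```bash
python3 st.py
```

```text
17.4 [650.3  36.8  40.3] Fj [-17.  -13.8   8.6] pj [43.6 24.4 40.3] w 0.589 az [ 179.51   -0.29 -100.41] T [-1.87  2.67 -0.04]
```

Call:
play_rows:
  steps:
    - [[-0.002,0,0],[0.0,0.0,0.0]]
    - [[0,0,0],[0,0,0]]
    - [[0,0,0],[0,0,0]]

```text
time_s: 17.7
eef_pos: [650.3, 36.9, 40.4]
ee_rot: [-0.006, -0.64, 0.768, 0.001]
force: [-21.2, -17.7, 9.2]
grip_width: 0.588
```

```bash
python3 st.py;  python3 - <<'E'
from h import *
im=cams.capture('wrist');cv2.imwrite('pics/w10.png',im[:,:,::-1])
im=cams.capture('scene');cv2.imwrite('pics/s10.png',cv2.resize(im[190:250,260:340,::-1],None,fx=8,fy=8,interpolation=cv2.INTER_CUBIC))
E
```

```text
17.7 [650.3  36.9  40.4] Fj [-17.6 -21.3   9.2] pj [43.6 24.5 40.4] w 0.588 az [ 179.47   -0.42 -100.42] T [-2.94  3.02  0.01]
```

View pics/w10.png

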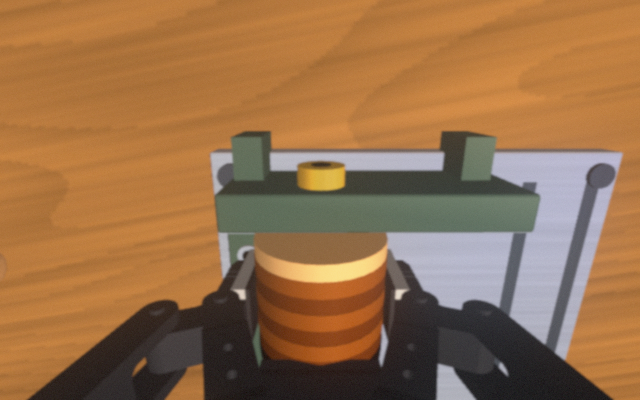

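View pics/s10.png

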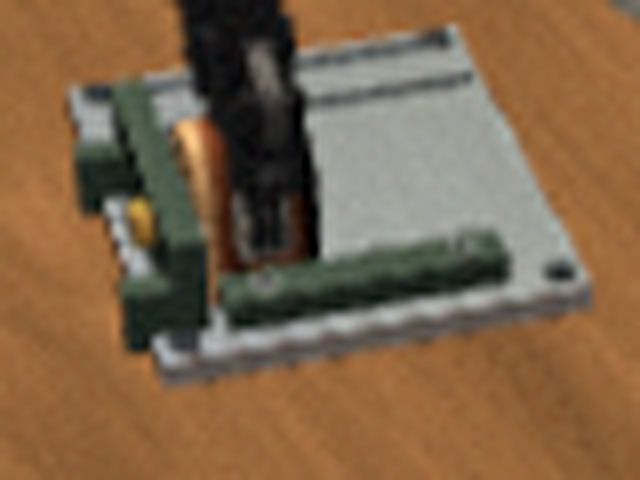

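```bash
python3 - <<'E'
from h import *
p,Rc,s=cur()
d=(Rc.inv()*down(-100.4)).as_rotvec();print(np.degrees(d),d/np.radians(45))
print('tool z in jig',R.from_euler('z',10.4,degrees=True).apply(Rc.apply([0,0,1])))
E
```

```text
[ 0.52100359 -0.41770111 -0.02041372] [ 0.01157786 -0.00928225 -0.00045364]
tool z in jig [-0.00909432 -0.00728847 -0.99993208]
```

Call:
play_rows:
  steps:
    - [[0,0,0],[0.006,-0.005,0.0]]
    - [[0,0,0],[0.006,-0.004,0]]
    - [[0,0,0],[0,0,0]]
    - [[0,0,0],[0,0,0]]

```text
time_s: 18.2
eef_pos: [650.5, 36.8, 40.2]
ee_rot: [0.0, -0.64, 0.768, -0.0]
force: [-18.4, -17.0, 8.2]
grip_width: 0.591
```

```bash
python3 st.py
```

```text
18.2 [650.5  36.8  40.2] Fj [-15.1 -20.    8.2] pj [43.8 24.4 40.2] w 0.591 az [-1.7996e+02 -2.0000e-02 -1.0041e+02] T [-3.13  3.01  0.02]
```

Call:
play_rows:
  steps:
    - [[0,-0.002,0],[0.002,0,0.0]]
    - [[0,0,0],[0,0,0]]
    - [[0,0,0],[0,0,0]]
    - [[0,0,0],[0,0,0]]
    - [[0,0,0],[0,0,0]]

```text
time_s: 18.7
eef_pos: [650.4, 36.8, 40.2]
ee_rot: [-0.001, -0.64, 0.768, 0.001]
force: [-28.0, -17.7, 13.9]
grip_width: 0.591
```

```bash
python3 st.py;  python3 - <<'E'
from h import *
a=cams.capture('wrist')[:,:,::-1];b=cams.capture('scene')[:,:,::-1];c=cams.capture('top')[:,:,::-1]
f=lambda m,x,y,w,h:cv2.resize(m[y:y+h,x:x+w],(400,300),interpolation=cv2.INTER_CUBIC)
cv2.imwrite('pics/end.png',np.vstack([np.hstack([f(a,210,180,200,150),f(b,250,180,100,75)]),np.hstack([f(c,220,60,280,210),f(b,200,100,240,180)])]))
E
```

```text
18.7 [650.4  36.8  40.2] Fj [-24.4 -22.4  13.9] pj [43.7 24.4 40.2] w 0.591 az [ 1.7988e+02 -4.0000e-02 -1.0040e+02] T [-3.    4.39 -0.04]
```

View pics/end.png

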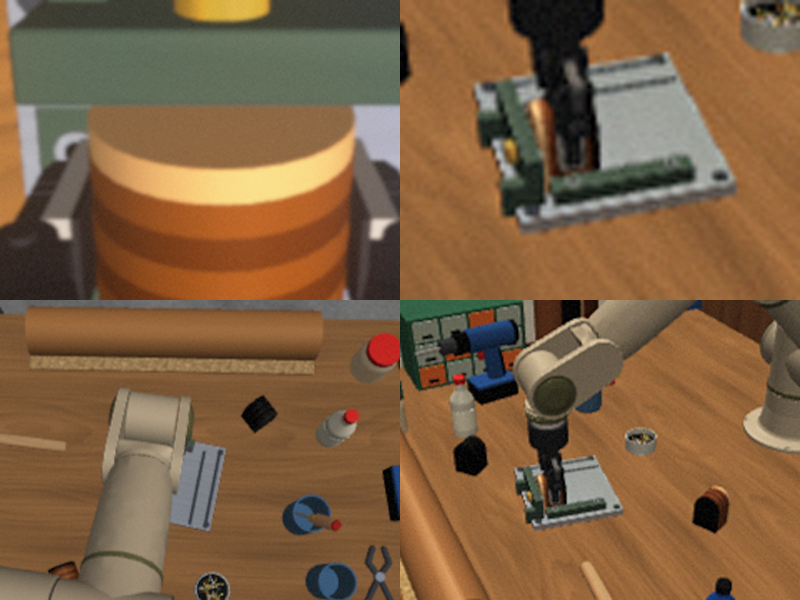

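```bash
python3 -c "
from rig import ctrl
print(ctrl.finish_job())"
```

```text
the job is handed in; nothing more can be done
None
```

The awl is in the blue pot and the heel is held in the jig corner. I handed the job in at about 19 s of the 56 s. No verdict was reported.

- **Awl:** I put it point down in the blue pot farthest from the base, near (525, −282). The last top picture shows it still there, leaning on the rim with the red end up.
- **Heel:** I took the brown leather heel farthest to the left, near (464, 293), and laid it on the bed with its pale face to the fence. I am still holding it with a 90 N squeeze.
- **Last checks:** it presses about 24 N into the fence, 22 N into the side stop and 14 N down on the bed. In both sideways directions it stopped moving while the force kept rising. The tool is within about 0.1° of vertical, and the jig's measured yaw matches. In the wrist picture the brass bush lines up with the heel's middle.
- **Differences:** the first hard push tilted the tool by about 0.5–0.7°, which I corrected by easing off and turning it back. The tool stopped about 1 mm short of the fence position I had worked out, within the calibration error. The top and scene cameras disagreed by up to 6 mm on the pot's position, so I aimed between them.

I moved nothing else on purpose, and no other thing looks shifted in the pictures.

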